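Tip a module onto its back and push it against the rail

TASK

Push over the bare aluminium module that stands on edge, so that it falls on its back and lies flat with its green circuit board (now on the side facing the robot) up, then push it along the bench until one of its long sides lies flush against the aluminium rail. Do it all by pushing: never pick the module up. Leave the blue module standing where it is, and do not disturb the magnifier, white flux box, screwdriver, brush or disk drive.

Things in the scene. Friction and masses are not known exactly. Their poses are not given: they have to be found in the camera images.
- module: Bare silvery aluminium module, about 0.45 kg, standing on a long narrow face: 40 mm thick (x), 120 long (y), 90 tall (z). Origin: centre of the face it stands on at first. Green board is sunk 4 mm into its -x face, inside a metal rim 10 mm wide; that face looks roughly to the robot. Its +x face is a plain back with black slots. Not hinged; pushed near the top it tips past about 24 degrees.
- module_center (a point): Centre of the aluminium module's box: 45 mm above its underside while standing, 20 mm above the bench when lying flat. Fallen on its back, the module is 40 mm high, its x axis points down and its former top leads away from the push. It slides on the bench with ordinary friction (a few newtons).
- rail: Fixed straight aluminium rail on the bench beyond the modules, with a yellow stripe on top: 30 mm wide (its x), 640 mm long (its y), 25 mm high. Origin: centre of its underside. The face towards the robot lies 15 mm from the origin along its -x; x points away from the robot, square to the rail
- blue_module: Closed blue metal module of the same size, shape and axes as the aluminium one (40 x 120 x 90 mm), standing on edge; must stay standing. Origin: centre of its underside
- magnifier: Hand magnifier lying flat, cream ring 72 mm across, blue handle, 165 mm long, 10 mm high. Origin: underside, in the handle 60 mm from the ring's centre, which lies along its +x. Leave alone
- flux_box: Small white open plastic box, 50 x 32 x 18 mm high. Origin: centre of its underside. Leave alone
- screwdriver: Screwdriver lying on the bench along its x. Leave alone
- brush: White cleaning brush lying on the bench along its x. Leave alone
- drive: Hard disk drive lying flat, 147 x 101 x 26 mm. Origin: centre of its underside. Leave alone
Not all that is in view belongs to the job. What is shaped like the module but brown is not meant.

How it is judged (in metres and radians):
On the way, in this order (a step that is already met when the one before it is completed fails the run):
1. the aluminium module lies flat on the bench, circuit board up (angle between module's own x axis and vertical above 3.04 rad and height (world z) of module_center below 0.026 m), for 0.2 s.
2. a long side of the lying module is flush against the rail (x of module_center in the frame of rail above -0.065 m and angle between the z axis of module and the x axis of rail, either way round below 0.08 rad), for 0.2 s.
At the end, for the whole second after the job is handed in: The aluminium module lies flat (within 0.1 rad) with the circuit board up, at rest on the bench; a long side is against the robot-side face of the rail (gap at its middle under 5 mm, parallel within 0.08 rad), the module's middle more than 20 mm inside the rail's ends; the blue module still stands (all of step 1 and all of step 2 and x of module_center in the frame of rail below -0.05 m and y of module_center in the frame of rail between -0.3 and 0.3 m and linear speed of module below 0.02 m/s and angle between blue_module's own z axis and vertical below 0.1 rad); the robot touches nothing.
It fails at once if the aluminium module is lifted off the bench (height (world z) of module above 0.045 m or height (world z) of module_center above 0.062 m).
It fails at once if the blue module is moved or tipped (over 15 mm or 0.2 rad) (distance of blue_module from where it was at the start of the episode above 0.015 m or angle between blue_module's own z axis and vertical above 0.2 rad).
It fails at once if the magnifier, flux box, screwdriver, brush or disk drive is disturbed (moved over 20 mm) (distance of any of magnifier, flux_box, screwdriver, brush, drive from where it was at the start of the episode above 0.02 m).
It also fails if it takes over 54 s, if anything falls off the work surface, if the arm or the gripper's body presses on something with over 40 N, if the wrist force passes 120 N, or if a joint passes its speed limit or range.

ROBOT

A 6-joint arm with a two-finger parallel gripper is mounted at the origin on the work surface. World frame = base frame: x ahead of the robot, y to its left, z up, the work surface at z = 0. Lengths are in mm, angles in rad, forces in N, time in s.
With the tool pointing down it reaches from about 275 to 725 mm from the base axis. Payload 5.6 kg.
Tool frame: the origin (TCP) lies on the centre line of the jaws, within the pads' length; the fingertips stand nose_length ahead of it and the grasp point (between the pads) is the TCP (nose_length is the distance from the TCP to the fingertips, in mm); z points along the fingers, y is the line along which they close (so a half turn about z gives the same grasp; the last joint's range is limited). The gripper opens to 85 mm and grips with 20 to 120 N. Pads are 22 mm wide; open, the fingers measure 114 mm over their backs; the gripper's body (76 mm by 85 mm) begins 54 mm behind the grasp point. The pads swing forward as they close: fully open they stand 13 mm farther back than shut.
Start: joints at [-0.868, 0.255, 0.108, 0, -1.424, -0.285], TCP at [223.181, -502.676, 250.283] pointing down, gripper open.
Joint ranges: [-2.95, 2.95], [-1.21, 1.97], [-1.09, 1.5], [-2.87, 1.71], [-2.94, -0.07], [-3.05, 3.05]. Speed limits (rad/s): [2.57, 2.57, 3.14, 3.14, 3.14, 3.14].

INTERFACE

Orientations are given as a rotation vector (axis times angle).
In Python, from plant import * gives the robot as it stands.
- The arm moves only by the tool send_rows, never from a script. Its arguments are lists of equal length, an entry for each row: "fingers": the finger opening in m, from 0 to 0.0854; "slide": the shift along the world's x, y, z in m, a list of three; "dr": the turn, a rotation vector about the world's x, y, z in degrees, a list of three. In form: {"fingers": [fingers, ...], "slide": [[dx, dy, dz], ...], "dr": [[wx, wy, wz], ...]}. A call has 1 to 12 rows; each row is the pose to reach, as a shift and turn from the pose commanded when the call began; what a row does not reach only later rows make up. A row lasts 1/12 s, in which the tool goes at most 41.7 mm and 7.16 degrees, less where a joint would pass 70% of its speed; a pose out of reach is approached as far as the arm can. A call with a gripper value outside its range is refused whole. The fingers move at their own pace and stop on an object; "newtons" is the grip in N (left out, the last holds). Time passes only in rows, so rows that repeat a pose let the fingers close. It gives the time, the measured TCP pose, the force, the opening and the grip force at its end, in the units of the state.
- sense(): the state, without advancing time (a new reading comes with each control period).
- grab_frame(name): name is "side" or "top"; returns a dict with "frame" (400x640x3 uint8, red, green, blue), "range_z" (400x640 float32, mm along the optical axis (not along the pixel's ray), 0 where there is no reading), "intrinsics" (3x3 intrinsics, pixels), "xyz" and "attitude" of the camera in the world. Camera axes: x right, y down, z forward; pixel columns grow to the right and rows downward; lengths in mm; the calibration is good to about 2 mm. A picture is of the moment at which its call begins.
- hand_in(): hands the job in; it is judged then, once.
The state is a dict: "clock": time; "joint_positions": joint angles; "qvel": joint speeds; "effort": joint torques, N m; "eef_pos": TCP position; "eef_rot": TCP orientation; "wrist_force": force on the tool from outside, world axes, zero at the start; "ft_torque": the same for the moment, N m; "opening": finger opening in mm; "gripper_force": force on a finger pad.
Only numpy, scipy, OpenCV 4.12 (cv2) and the standard library are available. Lean on these libraries where they do the work, as an engineer would, in place of code of your own. Each camera call takes 0.05 s, during which the arm holds its last target. There are 200 camera calls.

## Working session

There is one attempt and no reset: what is moved stays moved. The work goes in short steps, Python scripts to look and compute and a tool call to move; the robot and the scene stay as the last step left them, time stands still between calls to the robot, and variables do not carry over. Pictures are saved under pics/ and viewed, at most 10 in all, crops included, and the job is handed in when it is done.

Besides the shell and the picture viewer there is one more tool, called after "Call:" as name(argument=value, ...), one argument or row to a line, values as JSON. send_rows: Moves the arm, as the interface text tells. Its arguments: {"type":"object","properties":{"fingers":{"type":"array","items":{"type":"number"}},"slide":{"type":"array","items":{"type":"array","items":{"type":"number"}}},"dr":{"type":"array","items":{"type":"array","items":{"type":"number"}}},"newtons":{"type":"number"}},"required":["fingers","slide","dr"]}

```bash
mkdir -p pics; cat > h.py <<'E'
from plant import *
import numpy as np, cv2
from scipy.spatial.transform import Rotation as R
def cam(n):
    f=grab_frame(n); K=np.array(f["intrinsics"]); a=np.array(f["attitude"])
    M=a if a.shape==(3,3) else R.from_rotvec(a).as_matrix()
    d=f["range_z"]; v,u=np.mgrid[0:400,0:640]
    P=np.stack([(u-K[0,2])/K[0,0]*d,(v-K[1,2])/K[1,1]*d,d],-1)@M.T+np.array(f["xyz"])
    P[d==0]=np.nan
    return f["frame"],P
def save(n,im): cv2.imwrite("pics/"+n+".png",im[:,:,::-1])
E
python3 - <<'E'
from h import *
print(sense()); 
f=grab_frame("top"); print(f["xyz"],f["attitude"],f["intrinsics"])
for n in("top","side"):
    i,P=cam(n); save(n+"0",i); np.save(n+"0.npy",P)
E
```

```text
{'clock': 0.0, 'joint_positions': array([-8.68401030e-01,  2.55743524e-01,  1.07025340e-01, -4.82798769e-04,
       -1.42390388e+00, -2.84624042e-01]), 'qvel': array([ 0.00131659,  0.000262  , -0.00072723, -0.00296537, -0.00141498,
        0.00119289]), 'effort': array([ 4.59349903e-04, -3.86633027e+01,  2.37940496e+01,  5.36526695e+00,
       -6.08127637e-03, -3.64039732e-07]), 'eef_pos': array([ 223.03466329, -502.2503817 ,  249.40459935]), 'eef_rot': array([ 6.51270034e-01, -3.07288981e+00, -2.88059383e-03]), 'wrist_force': array([ 0.32520336,  0.03015925, -0.28644126]), 'ft_torque': array([ 0.01353452,  0.06912048, -0.0584853 ]), 'gripper_force': 0.0, 'opening': 85.25553372469706}
[ 418.34624729  -11.41132977 1762.16704811] [-2.21234688  2.18078293 -0.03875438] [[504.70690345   0.         327.35623567]
 [  0.         504.70690345 197.32923683]
 [  0.           0.           1.        ]]
```

View pics/top0.png

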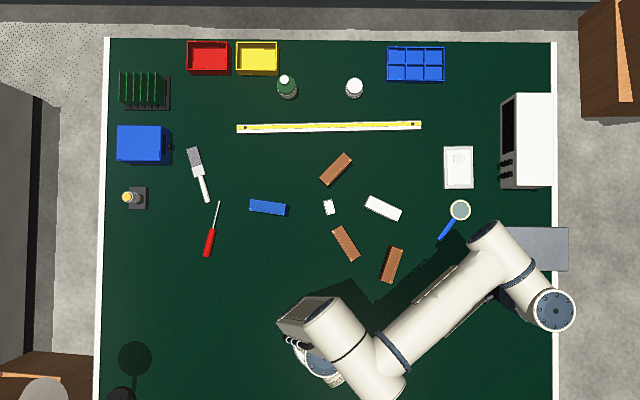

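View pics/side0.png

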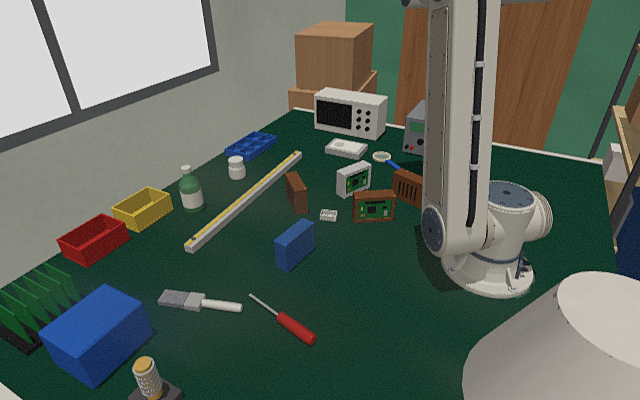

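The top view shows the silver module at (383,208), blue module at (267,207), rail from (237,128) to (421,125), brown decoys at (336,169), (346,243) and (391,265), flux box at (329,207), and magnifier at (455,215). In the side view, the silver module's board at (353,180) faces the robot.

```bash
python3 - <<'E'
from h import *
P=np.load("top0.npy"); 
def rect(n,u0,v0,u1,v1,zl,zh):
    p=P[v0:v1,u0:u1].reshape(-1,3); p=p[(p[:,2]>zl)&(p[:,2]<zh)]
    (c,s,a)=cv2.minAreaRect(p[:,:2].astype(np.float32)); print(n,len(p),np.round(c),np.round(s),round(a,1),np.round(np.median(p[:,2])), cv2.boxPoints((c,s,a)).round().tolist())
rect("mod",355,185,412,230,75,110)
rect("blue",240,190,295,225,75,110)
rect("br1",312,145,358,193,75,110)
rect("br2",325,220,365,268,75,110)
rect("br3",375,240,410,290,75,110)
rect("rail",225,112,435,140,15,40)
rect("flux",320,196,340,218,8,30)
rect("mag",432,195,474,243,5,20)
rect("drive",435,140,480,192,15,40)
E
python3 - <<'E'
import cv2
i=cv2.imread('pics/top0.png')[90:300,200:500]; cv2.imwrite('pics/c0.png',cv2.resize(i,None,fx=2.6,fy=2.6,interpolation=cv2.INTER_CUBIC))
E
```

```text
mod 442 [ 456. -185.] [120.  41.] 65.2 89.0 [[412.0, -231.0], [449.0, -248.0], [500.0, -139.0], [463.0, -122.0]]
blue 437 [455. 201.] [121.  40.] 82.4 89.0 [[427.0, 144.0], [467.0, 139.0], [483.0, 259.0], [443.0, 264.0]]
br1 441 [585. -24.] [ 40. 120.] 47.2 90.0 [[527.0, 2.0], [615.0, -79.0], [643.0, -50.0], [554.0, 32.0]]
br2 438 [339. -63.] [120.  40.] 33.3 90.0 [[278.0, -79.0], [300.0, -112.0], [400.0, -47.0], [378.0, -13.0]]
br3 454 [ 269. -214.] [ 41. 119.] 72.2 89.0 [[206.0, -215.0], [320.0, -252.0], [332.0, -213.0], [219.0, -176.0]]
rail 1643 [737.  -1.] [ 33. 640.] 2.1 25.0 [[709.0, 319.0], [732.0, -321.0], [765.0, -320.0], [742.0, 320.0]]
flux 57 [463. -14.] [65. 52.] 8.9 16.0 [[427.0, 7.0], [435.0, -44.0], [499.0, -34.0], [491.0, 17.0]]
mag 434 [ 425. -433.] [163. 141.] 0.8 8.0 [[343.0, -364.0], [345.0, -505.0], [508.0, -503.0], [506.0, -362.0]]
drive 1272 [ 603. -449.] [147. 105.] 1.4 26.0 [[528.0, -398.0], [531.0, -503.0], [678.0, -500.0], [676.0, -395.0]]
```

View pics/c0.png

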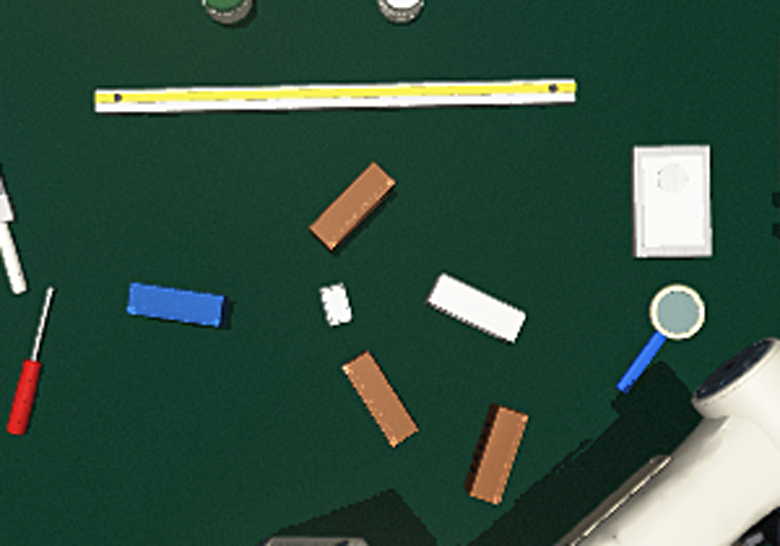

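```bash
python3 - <<'E'
from h import *
import plant
print(plant.nose_length if hasattr(plant,'nose_length') else [x for x in dir(plant) if x[0]!='_'])
M=R.from_rotvec(sense()["eef_rot"]).as_matrix()
y=M[:,1]; a=np.degrees(np.arctan2(y[1],y[0])); print(M.round(3),a)
for t in(np.degrees(np.arctan2(.906,.424)),92.06): print(t,(t-a+90)%180-90)
E
```

```text
19.0
[[-0.914 -0.406 -0.001]
 [-0.406  0.914  0.001]
 [ 0.     0.001 -1.   ]] 113.933180137071
64.92082100281696 -49.01235913425404
92.06 -21.873180137071003
```

Call:
send_rows(
  fingers=[0.085,0.085,0.085,0.085,0.085,0.085,0.085,0.085,0.085,0.085,0.085,0.085],
  slide=[
    [0.015,0.028,0],
    [0.03,0.057,0],
    [0.045,0.086,0],
    [0.06,0.114,0],
    [0.075,0.142,0],
    [0.09,0.171,0],
    [0.105,0.2,0],
    [0.12,0.228,0],
    [0.134,0.256,0],
    [0.149,0.285,0],
    [0.164,0.313,0],
    [0.179,0.342,0],
  ],
  dr=[
    [0,0,-4],
    [0,0,-8],
    [0,0,-12],
    [0,0,-16],
    [0,0,-20],
    [0,0,-24],
    [0,0,-28],
    [0,0,-32],
    [0,0,-36],
    [0,0,-40],
    [0,0,-45],
    [0,0,-49],
  ],
)

```text
clock: 1.15
eef_pos: [402.4, -159.1, 250.2]
eef_rot: [-0.688, -3.065, -0.0]
wrist_force: [0.6, 1.0, -0.5]
opening: 84.8
gripper_force: 0.0
```

Call:
send_rows(
  fingers=[0.085,0.085,0.085,0.085,0.085,0.085,0.085,0.085],
  slide=[
    [0,0,-0.03],
    [0,0,-0.06],
    [0,0,-0.09],
    [0,0,-0.12],
    [0,0,-0.14],
    [0,0,-0.155],
    [0,0,-0.16],
    [0,0,-0.16],
  ],
  dr=[
    [0,0,0],
    [0,0,0],
    [0,0,0],
    [0,0,0],
    [0,0,0],
    [0,0,0],
    [0,0,0],
    [0,0,0],
  ],
)

```text
clock: 1.82
eef_pos: [401.2, -160.6, 89.2]
eef_rot: [-0.681, -3.064, 0.001]
wrist_force: [0.1, 0.0, -0.5]
opening: 84.9
gripper_force: 0.0
```

Call:
send_rows(
  fingers=[0.085,0.085,0.085,0.085,0.085,0.085,0.085,0.085,0.085,0.085,0.085,0.085],
  slide=[
    [0.009,-0.004,0],
    [0.016,-0.0075,0],
    [0.021,-0.01,0],
    [0.025,-0.012,0],
    [0.029,-0.0135,0],
    [0.033,-0.0155,0],
    [0.037,-0.0175,0],
    [0.041,-0.019,0],
    [0.045,-0.021,0],
    [0.049,-0.023,0],
    [0.053,-0.025,0],
    [0.056,-0.026,0],
  ],
  dr=[
    [0,0,0],
    [0,0,0],
    [0,0,0],
    [0,0,0],
    [0,0,0],
    [0,0,0],
    [0,0,0],
    [0,0,0],
    [0,0,0],
    [0,0,0],
    [0,0,0],
    [0,0,0],
  ],
)

```text
clock: 2.82
eef_pos: [458.8, -187.0, 90.3]
eef_rot: [0.682, 3.066, -0.0]
wrist_force: [0.8, 0.3, 0.3]
opening: 84.9
gripper_force: 0.0
```

```bash
python3 - <<'E'
from h import *
i,P=cam("side"); save("s1",cv2.resize(i[110:260,240:460],None,fx=3,fy=3))
E
```

```text
(no output)
```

View pics/s1.png

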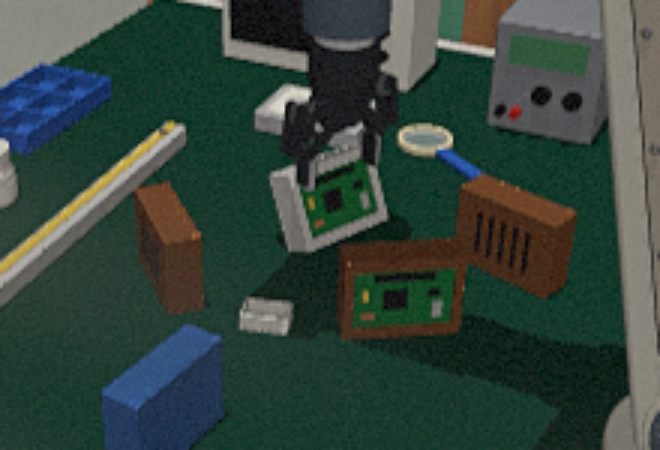

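The crop shows the silver module mid-tip at (330,200), leaning away from the fingers. I'll push a touch further, then back off.

Call:
send_rows(
  fingers=[0.085,0.085,0.085,0.085,0.085,0.085,0.085,0.085,0.085,0.085,0.085,0.085],
  slide=[
    [0.006,-0.003,0],
    [0.01,-0.005,0],
    [0.01,-0.005,0],
    [0.01,-0.005,0],
    [0.01,-0.005,0],
    [0.0,0,0],
    [-0.02,0.009,0],
    [-0.04,0.018,0],
    [-0.055,0.025,0],
    [-0.056,0.026,0],
    [-0.056,0.026,0],
    [-0.056,0.026,0],
  ],
  dr=[
    [0,0,0],
    [0,0,0],
    [0,0,0],
    [0,0,0],
    [0,0,0],
    [0,0,0],
    [0,0,0],
    [0,0,0],
    [0,0,0],
    [0,0,0],
    [0,0,0],
    [0,0,0],
  ],
)

```text
clock: 3.87
eef_pos: [402.8, -160.7, 90.7]
eef_rot: [0.681, 3.066, -0.0]
wrist_force: [0.9, 0.5, -0.3]
opening: 85.4
gripper_force: 0.0
```

```bash
python3 - <<'E'
from h import *
i,P=cam("side"); save("s2",cv2.resize(i[110:260,240:460],None,fx=3,fy=3))
i,P=cam("top"); np.save("t2.npy",P); save("t2",cv2.resize(i[90:300,230:480],None,fx=2.8,fy=2.8))
p=P[100:260,330:420].reshape(-1,3); p=p[(p[:,2]>30)&(p[:,2]<48)&(p[:,0]>430)&(p[:,0]<700)&(p[:,1]<-100)]
b=cv2.minAreaRect(p[:,:2].astype(np.float32)); print(len(p),b,cv2.boxPoints(b).round())
E
```

```text
867 ((516.7710571289062, -213.20880126953125), (120.19371032714844, 91.01729583740234), 65.26484680175781) [[ 450. -249.]
 [ 533. -287.]
 [ 583. -178.]
 [ 501. -140.]]
```

View pics/t2.png

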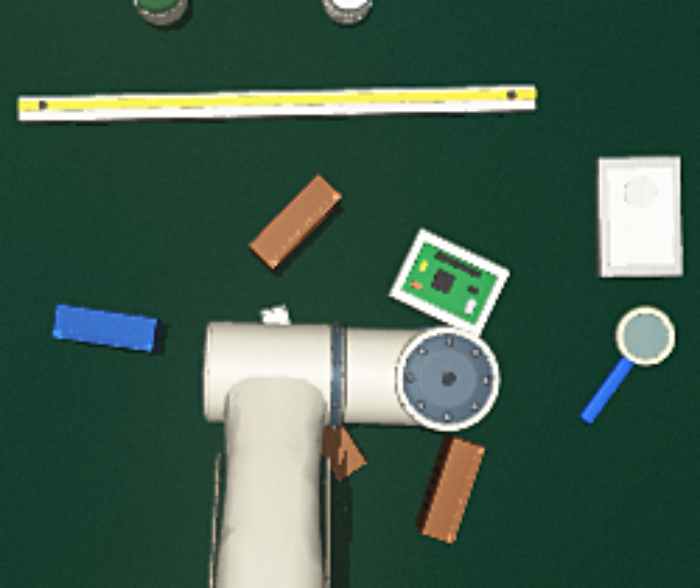

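The module is flat, board up, at (448,282) in the crop, with world centre (517,-213). Next I'll square the tool to the rail, narrow the fingers and lower.

Call:
send_rows(
  fingers=[0.05,0.05,0.05,0.05,0.05,0.05,0.05,0.05,0.05,0.05,0.05,0.05],
  slide=[
    [0,-0.01,0],
    [0,-0.02,0],
    [0,-0.03,0],
    [0,-0.04,0],
    [0.005,-0.051,0],
    [0.01,-0.051,0],
    [0.01,-0.051,-0.01],
    [0.01,-0.051,-0.025],
    [0.01,-0.051,-0.04],
    [0.01,-0.051,-0.055],
    [0.01,-0.051,-0.06],
    [0.01,-0.051,-0.06],
  ],
  dr=[
    [0,0,5],
    [0,0,10],
    [0,0,15],
    [0,0,20],
    [0,0,25],
    [0,0,27],
    [0,0,27],
    [0,0,27],
    [0,0,27],
    [0,0,27],
    [0,0,27],
    [0,0,27],
  ],
)

```text
clock: 4.97
eef_pos: [411.6, -211.7, 29.0]
eef_rot: [0.052, -3.138, -0.001]
wrist_force: [0.6, -0.9, 0.2]
opening: 49.9
gripper_force: 0.0
```

Call:
send_rows(
  fingers=[0.05,0.05,0.05,0.05,0.05,0.05,0.05,0.05,0.05,0.05,0.05,0.05],
  slide=[
    [0.01,0,0],
    [0.02,0.001,0],
    [0.028,0.001,0],
    [0.036,0.001,0],
    [0.044,0.0015,0],
    [0.052,0.002,0],
    [0.06,0.002,0],
    [0.068,0.0025,0],
    [0.076,0.003,0],
    [0.084,0.003,0],
    [0.092,0.003,0],
    [0.1,0.0035,0],
  ],
  dr=[
    [0,0,0],
    [0,0,0],
    [0,0,0],
    [0,0,0],
    [0,0,0],
    [0,0,0],
    [0,0,0],
    [0,0,0],
    [0,0,0],
    [0,0,0],
    [0,0,0],
    [0,0,0],
  ],
)

```text
clock: 5.97
eef_pos: [513.0, -208.2, 30.3]
eef_rot: [-0.053, 3.141, -0.0]
wrist_force: [-1.7, -0.9, -0.1]
opening: 50.1
gripper_force: 0.9
```

```bash
cat > m.py <<'E'
from h import *
i,P=cam("top")
p=P[90:260,330:430].reshape(-1,3); p=p[(p[:,2]>30)&(p[:,2]<48)&(p[:,0]>430)&(p[:,0]<760)&(p[:,1]<-90)]
b=cv2.minAreaRect(p[:,:2].astype(np.float32)); print(len(p),b,cv2.boxPoints(b).round(1).tolist())
s=sense(); print(s["eef_pos"].round(1),s["eef_rot"],s["clock"])
E
python3 m.py
```

```text
237 ((676.658935546875, -207.7481689453125), (159.158935546875, 223.711669921875), 1.7701771259307861) [[593.7000122070312, -98.4000015258789], [600.5999755859375, -322.0], [759.7000122070312, -317.1000061035156], [752.7000122070312, -93.5]]
[ 514.8 -208.2   30.4] [-5.41805719e-02  3.13933296e+00 -9.91839316e-04] 6.0167
```

Call:
send_rows(
  fingers=[0.05,0.05,0.05,0.05,0.05,0.05,0.05,0.05,0.05,0.05,0.05,0.05],
  slide=[
    [0.008,0,0],
    [0.016,0.0005,0],
    [0.024,0.001,0],
    [0.032,0.001,0],
    [0.04,0.0015,0],
    [0.048,0.0015,0],
    [0.056,0.002,0],
    [0.064,0.0025,0],
    [0.072,0.003,0],
    [0.08,0.003,0],
    [0.088,0.003,0],
    [0.096,0.0035,0],
  ],
  dr=[
    [0,0,0],
    [0,0,0],
    [0,0,0],
    [0,0,0],
    [0,0,0],
    [0,0,0],
    [0,0,0],
    [0,0,0],
    [0,0,0],
    [0,0,0],
    [0,0,0],
    [0,0,0],
  ],
)

```text
clock: 7.02
eef_pos: [609.0, -204.7, 30.2]
eef_rot: [0.053, -3.141, -0.0]
wrist_force: [-2.0, 0.1, 0.6]
opening: 50.1
gripper_force: 1.2
```

```bash
python3 - <<'E'
from h import *
i,P=cam("top"); save("t3",cv2.resize(i[90:250,300:460],None,fx=3.5,fy=3.5))
p=P.reshape(-1,3); p=p[(p[:,2]>33)&(p[:,2]<46)&(p[:,0]>560)&(p[:,0]<730)&(abs(p[:,1]+205)<80)]
for y in range(-270,-140,10):
  q=p[abs(p[:,1]-y)<5]; print(y,len(q),q[:,0].max() if len(q) else 0, 721.5-.036*y)
E
```

```text
-270 0 0 731.22
-260 0 0 730.86
-250 0 0 730.5
-240 0 0 730.14
-230 0 0 729.78
-220 0 0 729.42
-210 0 0 729.06
-200 0 0 728.7
-190 0 0 728.34
-180 0 0 727.98
-170 0 0 727.62
-160 2 725.7704737947494 727.26
-150 2 729.0474292669821 726.9
```

View pics/t3.png

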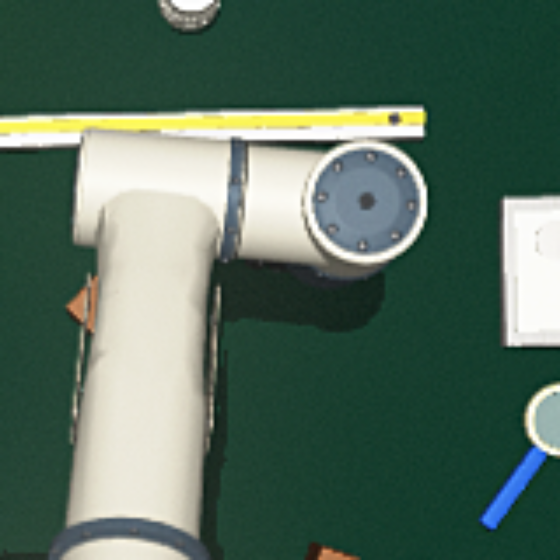

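The arm fully hides the module from the top here, so I'll finish slowly by force.

Call:
send_rows(
  fingers=[0.05,0.05,0.05,0.05,0.05,0.05,0.05,0.05],
  slide=[
    [0.003,0,0],
    [0.005,0,0],
    [0.007,0,0],
    [0.009,0,0],
    [0.011,0,0],
    [0.013,0,0],
    [0.015,0.0005,0],
    [0.016,0.0005,0],
  ],
  dr=[
    [0,0,0],
    [0,0,0],
    [0,0,0],
    [0,0,0],
    [0,0,0],
    [0,0,0],
    [0,0,0],
    [0,0,0],
  ],
)

```text
clock: 7.73
eef_pos: [624.4, -204.2, 30.3]
eef_rot: [-0.053, 3.141, -0.0]
wrist_force: [-1.9, 0.6, 0.6]
opening: 49.8
gripper_force: 1.1
```

Call:
send_rows(
  fingers=[0.05,0.05,0.05,0.05],
  slide=[
    [0.001,0,0],
    [0.002,0,0],
    [0.003,0,0],
    [0.003,0,0],
  ],
  dr=[
    [0,0,0],
    [0,0,0],
    [0,0,0],
    [0,0,0],
  ],
)

```text
clock: 8.07
eef_pos: [626.1, -204.2, 30.3]
eef_rot: [0.053, -3.139, -0.0]
wrist_force: [-5.6, 0.5, 2.6]
opening: 50.4
gripper_force: 2.9
```

Call:
send_rows(
  fingers=[0.05,0.05,0.05,0.05],
  slide=[
    [0.001,0,0],
    [0.0015,0,0],
    [0.002,0,0],
    [0.002,0,0],
  ],
  dr=[
    [0,0,0],
    [0,0,0],
    [0,0,0],
    [0,0,0],
  ],
)

```text
clock: 8.4
eef_pos: [626.1, -204.2, 30.2]
eef_rot: [0.053, -3.135, -0.001]
wrist_force: [-11.7, 2.0, 8.8]
opening: 50.0
gripper_force: 5.7
```

Call:
send_rows(
  fingers=[0.05,0.05,0.05,0.05,0.05,0.05,0.05,0.05,0.05,0.05,0.05,0.05],
  slide=[
    [-0.005,0,0],
    [-0.02,0,0],
    [-0.04,0,0],
    [-0.07,0,0],
    [-0.1,0,0.03],
    [-0.13,0,0.06],
    [-0.16,0,0.09],
    [-0.19,0,0.12],
    [-0.22,0,0.15],
    [-0.25,0,0.18],
    [-0.25,0,0.18],
    [-0.25,0,0.18],
  ],
  dr=[
    [0,0,0],
    [0,0,0],
    [0,0,0],
    [0,0,0],
    [0,0,0],
    [0,0,0],
    [0,0,0],
    [0,0,0],
    [0,0,0],
    [0,0,0],
    [0,0,0],
    [0,0,0],
  ],
)

```text
clock: 9.4
eef_pos: [379.9, -204.5, 213.5]
eef_rot: [-0.052, 3.132, -0.002]
wrist_force: [0.3, -0.5, -0.2]
opening: 50.0
gripper_force: 0.0
```

```bash
python3 - <<'E'
from h import *
i,P=cam("top"); save("t4",cv2.resize(i[90:290,220:480],None,fx=3,fy=3))
p=P.reshape(-1,3); p=p[(p[:,2]>33)&(p[:,2]<46)&(p[:,0]>560)&(p[:,0]<760)&(abs(p[:,1]+205)<90)]
b=cv2.minAreaRect(p[:,:2].astype(np.float32)); print(len(p),b,cv2.boxPoints(b).round(1).tolist())
r=P[100:150].reshape(-1,3); r=r[(r[:,2]>15)&(r[:,2]<31)&(r[:,0]>680)&(r[:,0]<790)&(abs(r[:,1])<330)]
ys=np.arange(-310,311,20); 
far=[np.percentile(r[abs(r[:,1]-y)<10,0],97) for y in ys]; f=np.polyfit(ys,far,1);print(f, np.polyval(f,b[0][1])-30-b[0][0])
E
```

```text
768 ((694.777099609375, -203.11434936523438), (112.10749053955078, 168.83706665039062), 0.7802475690841675) [[637.5999755859375, -119.5], [639.9000244140625, -288.29998779296875], [752.0, -286.79998779296875], [749.7000122070312, -117.9000015258789]]
[-3.61768469e-02  7.50461359e+02] 33.03229646178204
```

View pics/t4.png

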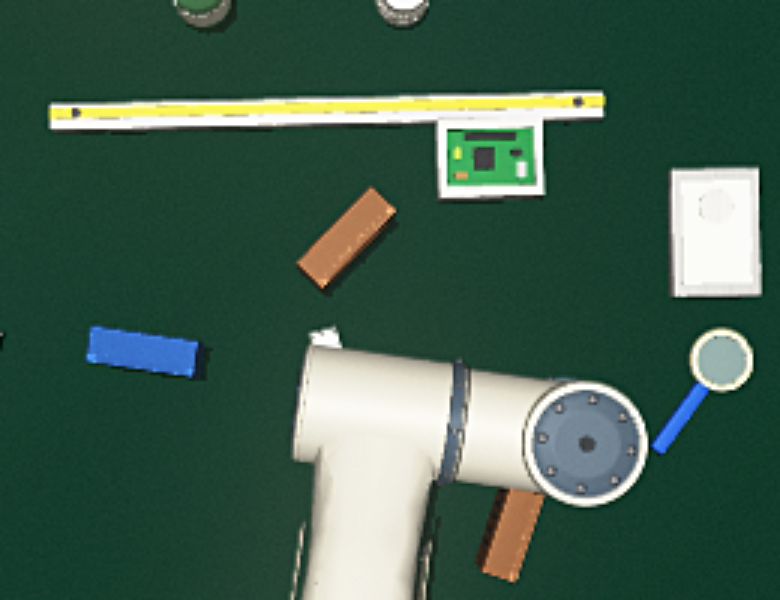

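The picture shows the module at (490,158), its far long side against the rail, with everything else undisturbed. One numeric check with rail pixels excluded, then hand in if it's good.

```bash
python3 - <<'E'
from h import *
i,P=cam("top")
p=P.reshape(-1,3); p=p[(p[:,2]>35)&(p[:,2]<46)&(p[:,0]>600)&(p[:,0]<732)&(abs(p[:,1]+205)<75)]
ys=np.arange(-250,-159,10)
near=[p[abs(p[:,1]-y)<5,0].min() for y in ys]; f=np.polyfit(ys,near,1)
rail=720.5-.0362*-205
print("slope",f[0],"vs -0.036; gap",rail-90-np.polyval(f,-205), p[:,1].min(),p[:,1].max())
s=f[0]+.0362
if abs(s)<.05: print(hand_in())
E
```

```text
slope -0.051855775634399894 vs -0.036; gap -1.880765475571934 -249.25601328159678 -131.54571411839254
the job is handed in; nothing more can be done
None
```

I tipped the aluminium module onto its back, board up, and pushed it flush along the rail (about 0.016 rad off parallel, gap within the camera's roughly 2 mm error). The blue module still stands where it was and nothing else looked disturbed; I handed the job in, but no verdict came back.

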